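Load rim blocks into a spring magazine

ROBOT

A 6-joint arm with a two-finger parallel gripper is mounted at the origin on the work surface. World frame = base frame: x ahead of the robot, y to its left, z up, the work surface at z = 0. Lengths are in m, angles in degrees, forces in N, time in s.
With the tool pointing down it reaches from about 0.375 to 0.9 m from the base axis. Payload 3.1 kg.
Tool frame: the origin (TCP) lies on the centre line of the jaws, within the pads' length; the fingertips stand 25 mm ahead of it and the grasp point (between the pads) lies 6 mm ahead of it; y points along the fingers, x is the direction in which the jaws open and shut, and the axes are right-handed (so a half turn about y gives the same grasp; the last joint's range is limited). The gripper opens to 87 mm and grips with 3 to 60 N. Pads are 19 mm wide; open, the fingers measure 117 mm over their backs; the gripper's body (75 mm by 190 mm) begins 51 mm behind the grasp point.
Start: joints at [58.757, 30.224, 82.088, -0, 67.689, -10.227], TCP at [0.224, 0.583, 0.248] pointing down, gripper open.
Joint ranges: [-176.69, 176.69], [-43.24, 126.21], [12.49, 139.97], [-82, 262], [0, 151.66], [-163.58, 163.58]. Speed limits (degrees/s): [159.86, 159.86, 180, 180, 180, 180].

INTERFACE

Orientations are given as a 3x3 rotation matrix whose columns are the frame's x, y, z axes.
In Python, from rig import * gives the robot as it stands.
- The arm moves only by the tool play_rows, never from a script. Its argument "commands" is a list of rows, each a list of 2 entries, a list of its own where there are three numbers: the shift along the world's x, y, z in m, then the turn, a rotation vector about the world's x, y, z in rad. A call has 1 to 10 rows; each row is the pose to reach, as a shift and turn from the pose commanded when the call began; what a row does not reach only later rows make up. A row lasts 1/8 s, in which the tool goes at most 62.5 mm and 10.7 degrees, less where a joint would pass 70% of its speed; a pose out of reach is approached as far as the arm can. A call with a gripper value outside its range is refused whole. "gripper" is the finger opening in m, from 0 to 0.087, set as the call begins (left out, the last holds). The fingers move at their own pace and stop on an object; the grip force is fixed at half the most. Time passes only in rows, so rows that repeat a pose let the fingers close. It gives the time, the measured TCP pose, the force and the opening at its end, in the units of the state.
- read_state(): the state, without advancing time (a new reading comes with each control period).
- capture(name): name is "scene" or "top" or "wrist"; returns a dict with "frame" (480x640x3 uint8, red, green, blue), "depth" (480x640 float32, m along the optical axis (not along the pixel's ray), 0 where there is no reading), "mtx" (3x3 intrinsics, pixels), "cam_to_world" (4x4, takes a point from camera to world coordinates); the wrist camera has in their place "hand_eye" (4x4, takes a point from camera to tool coordinates, whose origin is the TCP and whose axes are the tool frame's). Camera axes: x right, y down, z forward; pixel columns grow to the right and rows downward; lengths in m; the calibration is good to about 2 mm. A picture is of the moment at which its call begins: read the wrist's pose just before it.
- hand_in(): hands the job in, once; it reports no verdict.
The state is a dict: "time_s": time; "joint_positions": joint angles; "qvel": joint speeds; "tau": joint torques, N m; "position": TCP position; "tcp_rot": TCP orientation; "force": force on the tool from outside, world axes, zero at the start; "moment": the same for the moment, N m; "opening": opening from 0.0 (shut) to 1.0 (fully open).
Only numpy, scipy, OpenCV 4.12 (cv2) and the standard library are available. Lean on these libraries where they do the work, as an engineer would, in place of code of your own. Each camera call takes 0.05 s, during which the arm holds its last target. There are 200 camera calls.

TASK

Load the two maple rim blocks that have both a tongue and a notch into the feed magazine, one at a time: lay each on the open apron with its notch towards the magazine's black follower, then push it in until the two brass lips snap shut behind it, so that the blocks nest into one another and both stay in, lying flat and let go. Leave the plain offcut, the end block without a notch and the other things on the bench where they are.

Things in the scene. Friction and masses are not known exactly. Their poses are not given: they have to be found in the camera images.
- block_a_mid (a point): maple rim block lying flat, 20 mm thick, 40 to 85 g. Body 90 mm (its y) by 46 mm (its x). Amid its -x long side a tongue 28 mm wide sticks out 12 mm (face at x = -35 mm); amid its +x long side is a notch 38 mm wide, 13 mm deep (bottom at x = +10 mm), both full thickness: 45 mm from tongue face to notch bottom. This point: centre of the 90 x 46 body, half-way up (10 mm).
- block_b_mid (a point): another, just like block_a_mid: same shape, axes and point; the two are interchangeable and go in in either order.
- mouth (a point): mid-width on the floor of the fixed magazine, at the lips' catching faces. x: loading direction, y across, z up. Floor plate 6 mm thick (this point is 6 mm over the bench), x -145 to +195, y -75 to +75 mm. Blocks go in notch (+x) side leading, their x along this x. A block is in once its rear long side passes x = 0: centre past 23 mm, tongue face past -12 mm. The row rests with centres at x = 23 and 69 mm.
- apron (a point): point on the same floor, same axes, 85 mm outside the mouth (x = -85 mm of mouth): where to lay a block down. Here 14 mm high guides form a funnel: inner faces 94 mm apart from the channel out to x = -40 mm, widening evenly to 120 mm apart at x = -119 mm, where the apron is open. At the mouth two lip housings 26 mm high stand at y = +-63 to +-75 mm, x -29 to +11 mm.
- channel (a point): point on the same floor, same axes, 69 mm inside the mouth: where the first of the two blocks comes to rest. The channel is 94 mm wide, walls 22 mm high; flanges 22 mm over the floor reach 10 mm inwards; open above the middle. A block cannot be carried in while held front to back (a finger would be in its notch): push it from behind, on the tongue.
- follower (a joint): travel of the black sprung follower along the loading direction (m), 0 to 0.100. At 0 its face is at x = 4 mm of the mouth, its own 28 mm wide, 12 mm long tongue ends at x = -8 mm. 0.042 with one nested block behind the lips, 0.088 with two; pushing 4 to 10 mm too far is harmless. A block turned round takes 24 mm more: then the second does not fit. Spring 2.5 to 5 N.
- lip_left (a joint): brass lip on the left (y > 0), a sprung wedge sliding sideways (m): 0 = shut (reaches to |y| = 39 mm), 0.006 or more = pushed aside by a passing block. Its slope begins at x = -24 mm of the mouth, its flat catching face is at x = 0; 8 to 20 mm over the floor. Spring 1.0 to 1.5 N. Pushing a block past both lips and against the follower takes 3 to 9 N; these faces are slippery.
- lip_right (a joint): brass lip on the right (y < 0), a sprung wedge sliding sideways (m): 0 = shut (reaches to |y| = 39 mm), 0.006 or more = pushed aside by a passing block. Its slope begins at x = -24 mm of the mouth, its flat catching face is at x = 0; 8 to 20 mm over the floor. Spring 1.0 to 1.5 N. Pushing a block past both lips and against the follower takes 3 to 9 N; these faces are slippery.
- end_block: maple end block: body (90 x 46 x 20 mm), axes and tongue like the rim blocks, but no notch; not to be used. Origin: centre of its body's underside.
- offcut: plain maple offcut, 46 x 90 x 20 mm, without tongue or notch; not to be used. Origin: centre of its underside.
- wax_tin: round tin, 64 mm across, 45 mm high, among the blocks; leave it. Origin: centre of its underside.
- screw_clamp: small wooden hand clamp, two jaws 85 mm long (its x), 62 mm across (its y), 14 mm high, lying among the blocks; leave it. Origin: centre of its underside.
- chisel: round wooden-handled driver, 200 mm long (its x), 30 mm thick, lying across the bench beyond the blocks; leave it. Origin: centre of its underside. The banjo, hammer, stack of boards and the rest stand fast further out.
Mind the look-alikes: they are no part of the job. Leave any green or orange look-alike of the part that bears block_b_mid alone.

How it is judged:
By the outcome, as a careful person would: the job done as asked, in the order asked, and still so for the second after the job is handed in, with the robot touching nothing.
It also fails if it takes over 64 s, if anything falls off the work surface, if the arm or the gripper's body presses on something with over 40 N, if the wrist force passes 120 N, or if a joint passes its speed limit or range.

## Working session

There is one attempt and no reset: what is moved stays moved. The work goes in short steps, Python scripts to look and compute and a tool call to move; the robot and the scene stay as the last step left them, time stands still between calls to the robot, and variables do not carry over. Pictures are saved under pics/ and viewed, about 8 in all and at most 12, crops included, and the job is handed in when it is done.

Besides the shell and the picture viewer there is one more tool, called after ">>>" by a JSON object that holds its "method" and its "body". play_rows: Moves the arm, as the interface text tells. Its arguments: {"type":"object","properties":{"commands":{"type":"array"},"gripper":{"type":"number"}},"required":["commands"]}

```bash
ls; mkdir -p pics
python3 - <<'E'
from rig import *
import cv2,numpy as np,pickle
s=read_state();print(s['time_s'],s['position'],s['tcp_rot'],s['force'],s['opening'])
for n in('top','scene'):
    c=capture(n);cv2.imwrite(f'pics/{n}0.png',c['frame'][:,:,::-1]);pickle.dump(c,open(f'{n}0.pkl','wb'))
    print(n,c['mtx'],c['cam_to_world'])
E
```

```text
pics
0.0 [0.22374091 0.5828428  0.24656518] [[ 3.58597038e-01 -1.11912756e-03 -9.33491784e-01]
 [ 9.33489975e-01 -1.87509570e-03  3.58598591e-01]
 [-2.15170400e-03 -9.99997616e-01  3.72290598e-04]] [-0.80847389 -0.69619069 -0.73802401] 1.0001497253111522
top [[514.28085807   0.         310.56876931]
 [  0.         514.28085807 250.56950882]
 [  0.           0.           1.        ]] [[ 0.02980493 -0.99460466  0.09936418  0.39275375]
 [-0.99951806 -0.03051921 -0.005676   -0.04030198]
 [ 0.00867789 -0.09914712 -0.99503495  1.08539964]
 [ 0.          0.          0.          1.        ]]
scene [[601.41411141   0.         332.43356697]
 [  0.         601.41411141 234.00634238]
 [  0.           0.           1.        ]] [[-0.69464203  0.52494828 -0.49183509  1.02719599]
 [ 0.71907627  0.48766567 -0.49508738  0.46599459]
 [-0.02004418 -0.69757544 -0.71623092  0.80820533]
 [ 0.          0.          0.          1.        ]]
```

View pics/top0.png

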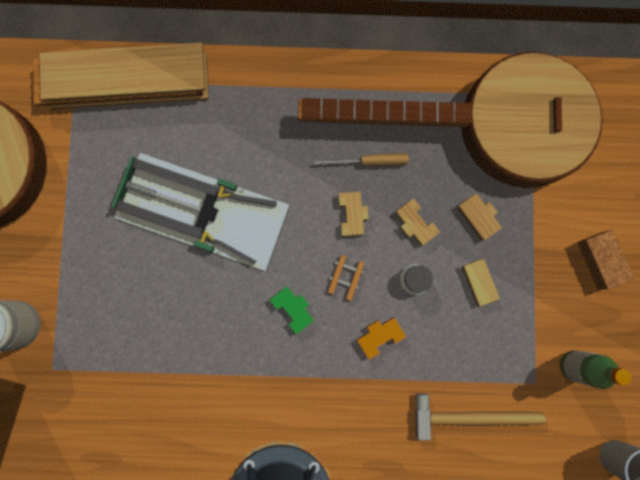

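View pics/scene0.png

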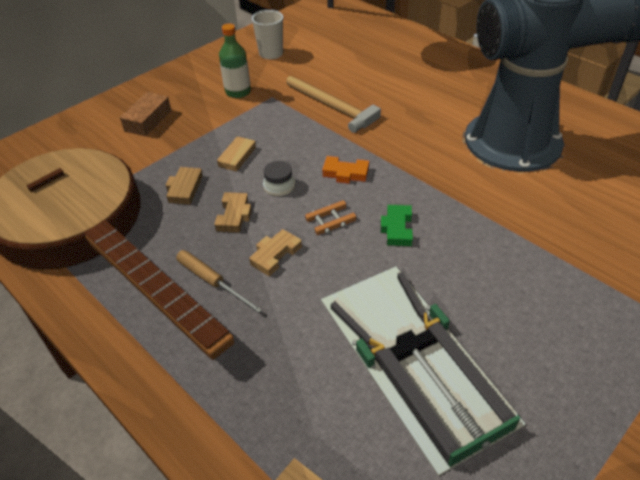

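```bash
cat > h.py <<'E'
import numpy as np,cv2
def cast(c,uv,z,T=None):
    T=c['cam_to_world'] if T is None else T
    uv=np.atleast_2d(np.asarray(uv,float));K=c['mtx']
    d=np.c_[(uv[:,0]-K[0,2])/K[0,0],(uv[:,1]-K[1,2])/K[1,1],np.ones(len(uv))]@T[:3,:3].T
    o=T[:3,3];return o+d*((z-o[2])/d[:,2])[:,None]
def mask_maple(f):
    h=cv2.cvtColor(f,cv2.COLOR_RGB2HSV)
    return cv2.inRange(h,(10,60,110),(28,200,255))
def block(c,m,seed_uv,z,T=None):
    n,l,st,ce=cv2.connectedComponentsWithStats(m)
    k=l[int(seed_uv[1]),int(seed_uv[0])]
    if k==0: k=1+np.argmin(np.hypot(*(ce[1:]-seed_uv).T)+1e3*(st[1:,4]<200))
    mm=(l==k).astype(np.uint8)
    cn=max(cv2.findContours(mm,cv2.RETR_EXTERNAL,cv2.CHAIN_APPROX_NONE)[0],key=cv2.contourArea)[:,0,:]
    P=cast(c,cn,z,T)[:,:2]*1000
    (cx,cy),(w,h),a=cv2.minAreaRect(P.astype(np.float32))
    bx=cv2.boxPoints(((cx,cy),(w,h),a))
    ys,xs=np.nonzero(mm);Q=cast(c,np.c_[xs,ys],z,T)[:,:2]*1000
    return np.array([cx,cy]),bx,Q,P,st[k]
def pose(c,m,seed,z=.02,T=None):
    ctr,bx,Q,P,st=block(c,m,seed,z,T)
    e=[bx[1]-bx[0],bx[2]-bx[1]];L=[np.linalg.norm(v) for v in e]
    s=e[int(np.argmin(L))]/min(L); lg=np.array([-s[1],s[0]])
    # body side: tongue side end rows are narrow; area centroid is on notch... use width of end band
    q=(Q-ctr)@s; r=(Q-ctr)@lg
    def wid(lo,hi):
        k=(q>lo)&(q<hi)&(abs(r)<10);k2=(q>lo)&(q<hi)&(abs(r)>25);return k.sum(),k2.sum()
    h=min(L)/2
    plus,minus=wid(h-9,h-2),wid(-h+2,-h+9)
    return ctr,s,L,plus,minus,st
E
python3 - <<'E'
from h import *;import pickle
c=pickle.load(open('top0.pkl','rb'));f=c['frame'];m=mask_maple(f)
for n,s in dict(A=(353,225),B=(418,222),end=(480,217),off=(481,283)).items():
    ctr,d,L,p,mi,st=pose(c,m,s);print(n,ctr.round(1),np.degrees(np.arctan2(d[1],d[0])).round(1),np.round(L,1),'+',p,'-',mi,st)
    if n in'AB':
        # depth sanity
        v=c['depth'][s[1],s[0]];print(v)
h=cv2.cvtColor(f,cv2.COLOR_RGB2HSV)
w=cv2.inRange(h,(0,0,150),(180,60,255));w[:, :100]=0;w[:140]=0;w[290:]=0;w[:,300:]=0
x0,y0,x1,y1=90,140,300,290
cv2.imwrite('pics/mag.png',cv2.resize(f[y0:y1,x0:x1,::-1],None,fx=3.8,fy=3.8,interpolation=cv2.INTER_CUBIC))
E
```

```text
A [ 581.7 -134.8] -83.8 [60.3 92.7] + (np.int64(31), np.int64(0)) - (np.int64(0), np.int64(66)) [338 191  31  45 973]
1.0780239
B [ 564.5 -265.4] -51.2 [60.3 93.6] + (np.int64(0), np.int64(68)) - (np.int64(32), np.int64(0)) [397 198  43  48 984]
1.0778421
end [ 586.7 -406.2] -52.8 [60.2 93.3] + (np.int64(30), np.int64(0)) - (np.int64(31), np.int64(68)) [ 459  193   43   47 1070]
off [ 445.  -403.4] -68.7 [47.3 92.4] + (np.int64(33), np.int64(68)) - (np.int64(32), np.int64(68)) [464 258  36  49 996]
```

View pics/mag.png

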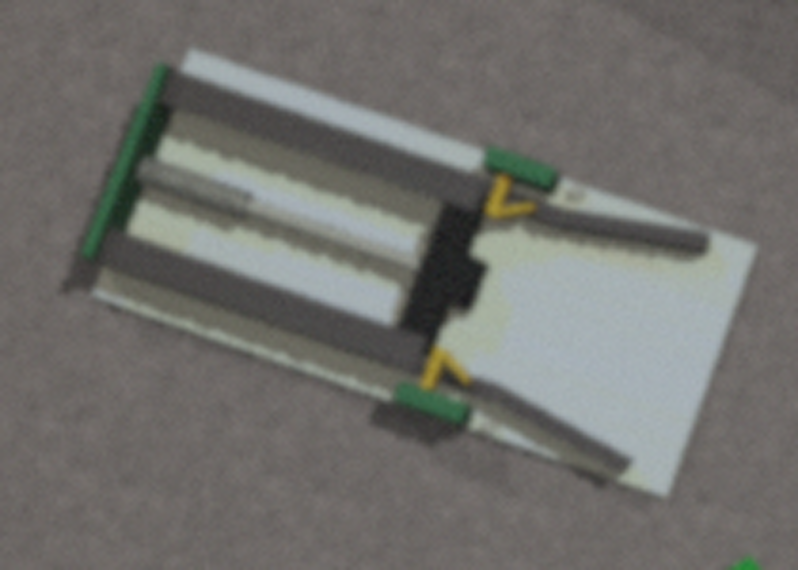

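Run:
```python
from h import *;import pickle
c=pickle.load(open('top0.pkl','rb'))
px=np.array([[757,245],[667,497],[95,293],[192,50]])/3.8+[90-.4,140-.4]
P=cast(c,px,.006)[:,:2]*1000;print(P.round(1))
for i in range(4):
    d=P[(i+1)%4]-P[i];print(np.linalg.norm(d).round(1),np.degrees(np.arctan2(d[1],d[0])).round(2))
u=(P[2]-P[1])/np.linalg.norm(P[2]-P[1]);u2=(P[3]-P[0])/np.linalg.norm(P[3]-P[0])
u=(u+u2);u/=np.linalg.norm(u);v=np.array([-u[1],u[0]])
back=(P[0]+P[1])/2; cen=P.mean(0)
m1=back+145*u
print('th',np.degrees(np.arctan2(u[1],u[0])),'mouth',m1,'apron',m1-85*u,'from cen',cen-25*u)
H=cast(c,np.array([[487,152],[556,190],[398,388],[468,417]])/3.8+[89.6,139.6],.032)[:,:2]*1000
print(((H-m1)@np.c_[u,v]).round(1))
A=np.array([581.7,-134.8]);B=np.array([564.5,-265.4])
for n,C,a in(('A',A,96.2),('B',B,-51.2)):
    d=np.array([np.cos(np.radians(a)),np.sin(np.radians(a))]);body=C+6*d;print(n,'body',body,'grasp',body-12.5*d)
```

```text
[[598.5   2.8]
 [455.8  47.7]
 [559.8 370.2]
 [700.  325.1]]
149.6 162.54
338.9 72.13
147.3 -17.86
337.9 -107.48
th 72.32660806342871 mouth [571.17647119 163.37899098] apron [545.37126902  82.39077245] from cen [570.93143547 162.60704555]
[[  9.7 -69.7]
 [-33.3 -62.5]
 [  9.6  68.4]
 [-31.6  70.6]]
A body [ 581.05200387 -128.83509422] grasp [ 582.40199581 -141.26198127]
B body [ 568.25962287 -270.07602779] grasp [ 560.42707523 -260.33430323]
```

>>> {"method": "play_rows", "body": {"commands": [[[0.358, -0.724, -0.068], [0, 0, 0.475]], [[0.358, -0.724, -0.068], [0, 0, 0.475]], [[0.358, -0.724, -0.068], [0, 0, 0.475]], [[0.358, -0.724, -0.068], [0, 0, 0.475]], [[0.358, -0.724, -0.068], [0, 0, 0.475]], [[0.358, -0.724, -0.068], [0, 0, 0.475]], [[0.358, -0.724, -0.068], [0, 0, 0.475]], [[0.358, -0.724, -0.068], [0, 0, 0.475]], [[0.358, -0.724, -0.068], [0, 0, 0.475]], [[0.358, -0.724, -0.068], [0, 0, 0.475]]], "gripper": 0.075}}

```text
time_s: 1.35
position: [0.4991, 0.0267, 0.1951]
tcp_rot: [[-0.108, -0.0, -0.994], [0.994, 0.0, -0.108], [0.0, -1.0, 0.0]]
force: [-0.3, -0.1, -0.3]
opening: 0.86
```

>>> {"method": "play_rows", "body": {"commands": [[[0.083, -0.168, -0.015], [0, 0, 0]], [[0.083, -0.168, -0.015], [0, 0, 0]], [[0.083, -0.168, -0.015], [0, 0, 0]], [[0.083, -0.168, -0.015], [0, 0, 0]], [[0.083, -0.168, -0.015], [0, 0, 0]]]}}

```text
time_s: 1.98
position: [0.5805, -0.139, 0.1797]
tcp_rot: [[-0.107, -0.002, -0.994], [0.994, 0.001, -0.107], [0.002, -1.0, 0.002]]
force: [-0.3, 0.2, -0.1]
opening: 0.862
```

```bash
cat > w.py <<'E'
from rig import *
from h import *
import sys
def wrist(name):
    s=read_state();c=capture('wrist');cv2.imwrite(f'pics/{name}.png',c['frame'][:,:,::-1])
    T=np.eye(4);T[:3,:3]=s['tcp_rot'];T[:3,3]=s['position'];T=T@c['hand_eye'];return s,c,T
def proj(c,T,p):
    q=T[:3,:3].T@(np.array(p)-T[:3,3]);u=c['mtx']@q;return u[:2]/u[2]
def look(name,guess,z=.02):
    s,c,T=wrist(name);print(s['time_s'],np.round(s['position'],4),'ang',np.degrees(np.arctan2(s['tcp_rot'][1][0],s['tcp_rot'][0][0])).round(2))
    uv=proj(c,T,guess);print('uv',uv.round())
    ctr,d,L,p,mi,st=pose(c,mask_maple(c['frame']),np.clip(uv,0,[639,479]),z,T)
    print(ctr.round(1),np.degrees(np.arctan2(d[1],d[0])).round(1),np.round(L,1),'+',p,'-',mi,st)
E
python3 -c "
from w import *
look('wA',[.572,-.14,.02])"
```

```text
1.975 [ 0.5805 -0.139   0.1797] ang 96.15
uv [322. 222.]
[ 583.5 -134.1] -83.9 [59.3 90.3] + (np.int64(163), np.int64(0)) - (np.int64(0), np.int64(347)) [ 294  184   68   99 5099]
```

View pics/wA.png

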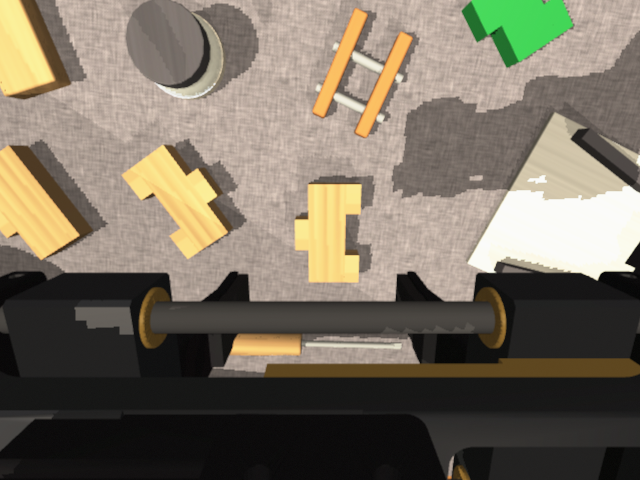

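>>> {"method": "play_rows", "body": {"commands": [[[0.001, 0, -0.06], [0, 0, 0]], [[0.001, 0, -0.11], [0, 0, 0]], [[0.001, 0, -0.14], [0, 0, 0]], [[0.001, 0, -0.152], [0, 0, 0]], [[0.001, 0, -0.152], [0, 0, 0]], [[0.001, 0, -0.152], [0, 0, 0]]]}}

```text
time_s: 2.78
position: [0.5835, -0.1393, 0.03]
tcp_rot: [[-0.109, 0.003, -0.994], [0.994, -0.001, -0.109], [-0.001, -1.0, -0.002]]
force: [-0.3, -0.6, 0.3]
opening: 0.861
```

>>> {"method": "play_rows", "body": {"commands": [[[0, 0, 0], [0, 0, 0]], [[0, 0, 0], [0, 0, 0]], [[0, 0, 0], [0, 0, 0]], [[0, 0, 0], [0, 0, 0]], [[0, 0, 0], [0, 0, 0]], [[0, 0, 0], [0, 0, 0]]], "gripper": 0.03}}

```text
time_s: 3.52
position: [0.5826, -0.1395, 0.0286]
tcp_rot: [[-0.108, 0.0, -0.994], [0.994, -0.0, -0.108], [-0.0, -1.0, -0.0]]
force: [-0.5, -1.1, 2.3]
opening: 0.515
```

>>> {"method": "play_rows", "body": {"commands": [[[0, 0, 0.04], [0, 0, 0]], [[0, 0.01, 0.07], [0, 0, 0]], [[-0.041, 0.21, 0.07], [0, 0, -0.417]], [[-0.041, 0.21, 0.07], [0, 0, -0.417]], [[-0.041, 0.21, 0.07], [0, 0, -0.417]], [[-0.041, 0.21, 0.07], [0, 0, -0.417]], [[-0.041, 0.21, 0.07], [0, 0, -0.417]], [[-0.041, 0.21, 0.07], [0, 0, -0.417]], [[-0.041, 0.21, 0.07], [0, 0, -0.417]]]}}

```text
time_s: 4.65
position: [0.5423, 0.0689, 0.0984]
tcp_rot: [[0.306, 0.001, -0.952], [0.952, -0.0, 0.306], [-0.0, -1.0, -0.001]]
force: [0.5, 0.1, -0.4]
opening: 0.514
```

```bash
python3 -c "
from w import *
s,c,T=wrist('wM');print(s['time_s'],s['position'])
np.savez('wM',T=T,K=c['mtx'],f=c['frame'])"
```

```text
4.65 [0.54232689 0.06892434 0.0983903 ]
```

View pics/wM.png

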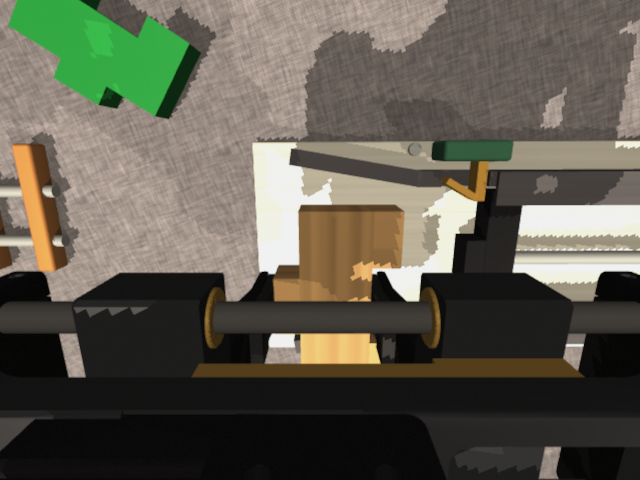

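Run:
```python
from h import *
d=np.load('wM.npz');c=dict(mtx=d['K'])
u=np.array([.3037,.9528]);v=np.array([-u[1],u[0]]);m=np.array([571.1,163.2])
for z,p in((.006,[[253,142.5],[636,142.5],[455,204+16]]),(.032,[[433,141],[512,141],[432,160],[512,160]])):
    P=cast(c,p,z,d['T'])[:,:2]*1000; print(((P-m)@np.c_[u,v]).round(1))
```

```text
[[-142.9   73.1]
 [ 104.8   72.4]
 [  -7.3   21.7]]
[[-34.8  73.1]
 [ 10.5  72.9]
 [-34.5  62.5]
 [ 12.   62.3]]
```

>>> {"method": "play_rows", "body": {"commands": [[[0, 0.001, -0.03], [0, 0, 0]], [[0, 0.001, -0.052], [0, 0, 0]], [[0, 0.001, -0.0635], [0, 0, 0]], [[0, 0.001, -0.0635], [0, 0, 0]], [[0, 0.001, -0.0635], [0, 0, 0]]]}}

```text
time_s: 5.32
position: [0.542, 0.0712, 0.0352]
tcp_rot: [[0.305, 0.001, -0.952], [0.952, -0.0, 0.305], [0.0, -1.0, -0.001]]
force: [0.3, 0.0, -0.7]
opening: 0.513
```

>>> {"method": "play_rows", "body": {"commands": [[[0, 0, 0], [0, 0, 0]], [[0, 0, 0], [0, 0, 0]], [[0, 0, 0], [0, 0, 0]], [[0, 0, 0], [0, 0, 0]], [[0, 0, 0.03], [0, 0, 0]], [[0, 0, 0.07], [0, 0, 0]], [[0, 0, 0.09], [0, 0, 0]], [[0, 0, 0.09], [0, 0, 0]]], "gripper": 0.07}}

```text
time_s: 6.32
position: [0.5426, 0.0716, 0.1265]
tcp_rot: [[0.304, 0.004, -0.953], [0.953, -0.0, 0.304], [0.001, -1.0, -0.004]]
force: [0.0, -0.8, 0.1]
opening: 0.802
```

>>> {"method": "play_rows", "body": {"commands": [[[-0.0135, -0.0415, 0], [0, 0, -1.571]], [[-0.0135, -0.0415, 0], [0, 0, -1.571]], [[-0.0135, -0.0415, 0], [0, 0, -1.571]], [[-0.0135, -0.0415, 0], [0, 0, -1.571]], [[-0.0135, -0.0415, 0], [0, 0, -1.571]], [[-0.0135, -0.0415, 0], [0, 0, -1.571]], [[-0.0135, -0.0415, 0], [0, 0, -1.571]], [[-0.0135, -0.0415, 0], [0, 0, -1.571]], [[-0.0135, -0.0415, -0.0], [0, 0, -1.571]], [[-0.0135, -0.0415, -0.0], [0, 0, -1.571]]], "gripper": 0.038}}

```text
time_s: 7.58
position: [0.5272, 0.0302, 0.1237]
tcp_rot: [[0.953, -0.002, 0.303], [-0.303, 0.0, 0.953], [-0.002, -1.0, -0.0]]
force: [-0.4, -0.3, 0.2]
opening: 0.437
```

```bash
python3 -c "
from w import *
import pickle
s=read_state();print(s['position'],s['tcp_rot'],s['opening'],s['joint_positions'])
c=capture('top');f=c['frame'];cv2.imwrite('pics/t1.png',f[140:290,90:300,::-1])
cv2.imwrite('pics/t1b.png',np.hstack([cv2.resize(f[140:290,90:300,::-1],None,fx=3.5,fy=3.5)]))"
```

```text
[0.52723537 0.03022332 0.12371804] [[ 9.52892459e-01 -2.35043609e-03  3.03299255e-01]
 [-3.03299272e-01  3.57762329e-04  9.52895285e-01]
 [-2.34822851e-03 -9.99997174e-01 -3.71976529e-04]] 0.43683665449535386 [-8.85221999e+00  3.35585191e+01  1.02137858e+02 -6.70978268e-04
  4.44398431e+01  8.80415815e+00]
```

View pics/t1b.png

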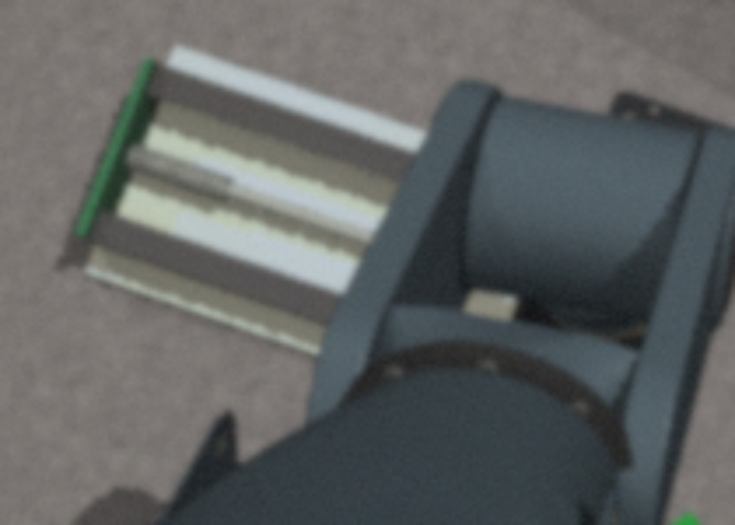

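```bash
python3 -c "
from w import *
look('wP',[.545,.082,.026],.026)"
```

```text
7.625 [0.5273 0.0302 0.1239] ang -17.63
uv [323. 174.]
[545.   77.5] 71.8 [91.1 58.3] + (np.int64(0), np.int64(672)) - (np.int64(290), np.int64(0)) [ 257  135  138   88 9022]
```

View pics/wP.png

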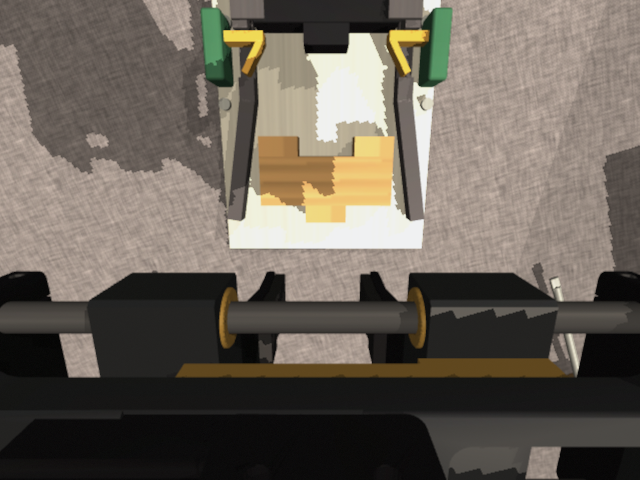

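>>> {"method": "play_rows", "body": {"commands": [[[0.001, 0, -0.05], [0, 0, 0]], [[0.001, 0, -0.08], [0, 0, 0]], [[0.001, 0, -0.088], [0, 0, 0]], [[0.001, 0, -0.088], [0, 0, 0]], [[0.004, 0.0095, -0.088], [0, 0, 0]], [[0.007, 0.019, -0.088], [0, 0, 0]], [[0.01, 0.0286, -0.088], [0, 0, 0]], [[0.0162, 0.0476, -0.088], [0, 0, 0]], [[0.0223, 0.0667, -0.088], [0, 0, 0]], [[0.0253, 0.0762, -0.088], [0, 0, 0]]]}}

```text
time_s: 8.93
position: [0.5529, 0.1068, 0.037]
tcp_rot: [[0.954, -0.002, 0.3], [-0.3, -0.003, 0.954], [-0.001, -1.0, -0.003]]
force: [0.5, -0.3, -0.5]
opening: 0.438
```

```bash
python3 -c "
from w import *
look('wP2',[.562,.14,.026],.026)"
```

```text
8.925 [0.5529 0.1068 0.037 ] ang -17.48
uv [318. 232.]
[563.4 136.5] 71.7 [126.5  59.5] + (np.int64(0), np.int64(2687)) - (np.int64(599), np.int64(0)) [  177   170   296   131 21696]
```

View pics/wP2.png

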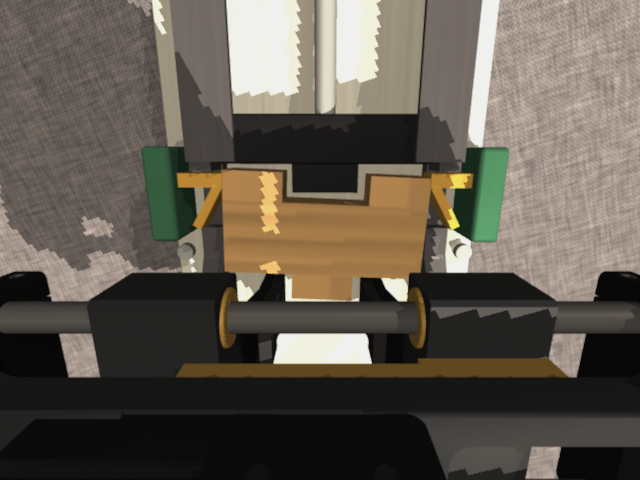

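>>> {"method": "play_rows", "body": {"commands": [[[0.003, 0.0095, 0], [0, 0, 0]], [[0.006, 0.019, 0], [0, 0, 0]], [[0.009, 0.0286, 0], [0, 0, 0]], [[0.0106, 0.0333, 0], [0, 0, 0]], [[0.0121, 0.0381, 0], [0, 0, 0]], [[0.0137, 0.0429, 0], [0, 0, 0]], [[0.0152, 0.0476, 0], [0, 0, 0]], [[0.0167, 0.0524, 0], [0, 0, 0]], [[0.0167, 0.0524, 0], [0, 0, 0]]]}}

```text
time_s: 10.1
position: [0.5699, 0.1593, 0.0368]
tcp_rot: [[0.953, -0.0, 0.304], [-0.304, 0.0, 0.953], [-0.0, -1.0, 0.0]]
force: [-2.3, -3.1, -1.3]
opening: 0.442
```

```bash
python3 -c "
from w import *
s,c,T=wrist('wP3');print(s['position'],s['force'],(proj(c,T,[.5712,.1632,.026])),(proj(c,T,[.5742,.1727,.026])))
np.savez('wP3',T=T,K=c['mtx'])"
```

```text
[0.56988728 0.159277   0.03681811] [-2.30688764 -3.07809236 -1.29634453] [321.23378302 295.50533223] [321.15772532 275.47827814]
```

View pics/wP3.png

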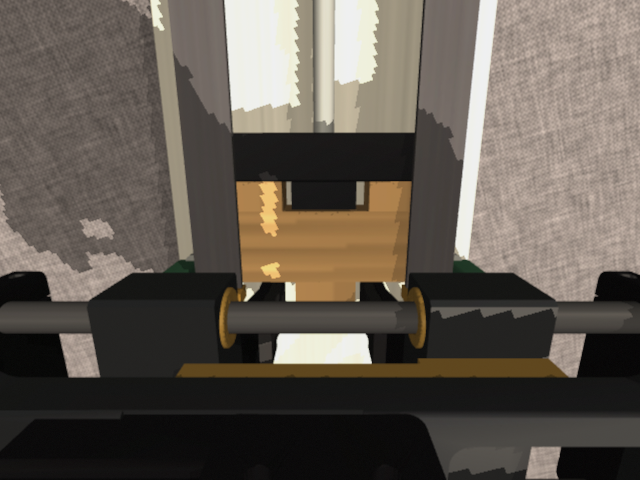

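>>> {"method": "play_rows", "body": {"commands": [[[-0.012, -0.038, 0], [0, 0, 0]], [[-0.024, -0.076, 0], [0, 0, 0]], [[-0.024, -0.076, 0.06], [0, 0, 0]], [[-0.024, -0.076, 0.09], [0, 0, 0]], [[-0.024, -0.076, 0.09], [0, 0, 0]]]}}

```text
time_s: 10.78
position: [0.5491, 0.0831, 0.1298]
tcp_rot: [[0.952, 0.009, 0.305], [-0.305, 0.001, 0.952], [0.008, -1.0, 0.004]]
force: [-0.2, -0.6, -0.4]
opening: 0.441
```

```bash
python3 -c "
from w import *
s,c,T=wrist('wP4');print(s['time_s'],s['position'],proj(c,T,[.5712,.1632,.026]))
cv2.imwrite('pics/wP4c.png',c['frame'][0:260,150:490,::-1])
ctr,bx,Q,P,st=block(c,mask_maple(c['frame']),proj(c,T,[.5782,.1847,.026]),.026,T)
u=np.array([.3037,.9528]);v=np.array([-u[1],u[0]]);q=(Q-[571.6,163.1])@np.c_[u,v];print(q.min(0),q.max(0),len(q))"
```

```text
10.775 [0.54908333 0.08311444 0.12981251] [314.91921902 131.03254124]
[-23.1779756  -63.79863515] [46.96992656 62.5048568 ] 9568
```

View pics/wP4c.png

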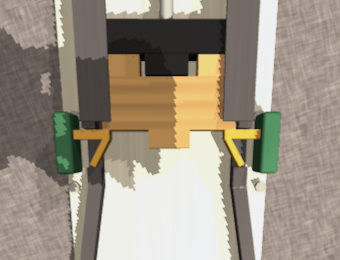

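>>> {"method": "play_rows", "body": {"commands": [[[0.014, -0.343, 0.05], [0, 0, -0.585]], [[0.014, -0.343, 0.05], [0, 0, -0.585]], [[0.014, -0.343, 0.05], [0, 0, -0.585]], [[0.014, -0.343, 0.05], [0, 0, -0.585]], [[0.014, -0.343, 0.05], [0, 0, -0.585]], [[0.014, -0.343, 0.05], [0, 0, -0.585]], [[0.014, -0.343, 0.05], [0, 0, -0.585]], [[0.014, -0.343, 0.05], [0, 0, -0.585]], [[0.014, -0.343, 0.05], [0, 0, -0.585]]], "gripper": 0.075}}

```text
time_s: 11.95
position: [0.5597, -0.2581, 0.176]
tcp_rot: [[0.628, -0.002, 0.778], [-0.778, 0.002, 0.628], [-0.002, -1.0, -0.0]]
force: [0.0, 0.3, -0.4]
opening: 0.863
```

```bash
python3 -c "
from w import *
look('wB',[.567,-.268,.02])"
```

```text
11.95 [ 0.5597 -0.2581  0.176 ] ang -51.12
uv [336. 233.]
[ 566.5 -264.1] -50.8 [59.2 92.1] + (np.int64(0), np.int64(359)) - (np.int64(171), np.int64(0)) [ 299  178   69  103 5293]
```

>>> {"method": "play_rows", "body": {"commands": [[[0.001, -0.001, -0.06], [0, 0, 0]], [[0.001, -0.001, -0.11], [0, 0, 0]], [[0.001, -0.001, -0.14], [0, 0, 0]], [[0.001, -0.001, -0.148], [0, 0, 0]], [[0.001, -0.001, -0.148], [0, 0, 0]], [[0.001, -0.001, -0.148], [0, 0, 0]]]}}

```text
time_s: 12.75
position: [0.5621, -0.2617, 0.0306]
tcp_rot: [[0.627, 0.003, 0.779], [-0.779, -0.002, 0.627], [0.003, -1.0, 0.001]]
force: [0.1, -0.3, -0.0]
opening: 0.865
```

>>> {"method": "play_rows", "body": {"commands": [[[0, 0, 0], [0, 0, 0]], [[0, 0, 0], [0, 0, 0]], [[0, 0, 0], [0, 0, 0]], [[0, 0, 0], [0, 0, 0]], [[0, 0, 0], [0, 0, 0]], [[0, 0, 0], [0, 0, 0]]], "gripper": 0.03}}

```text
time_s: 13.5
position: [0.5609, -0.2612, 0.0291]
tcp_rot: [[0.626, -0.0, 0.78], [-0.78, 0.0, 0.626], [-0.0, -1.0, -0.0]]
force: [-1.4, -0.6, 1.8]
opening: 0.512
```

>>> {"method": "play_rows", "body": {"commands": [[[0, 0, 0.05], [0, 0, 0]], [[-0.001, 0.02, 0.08], [0, 0, 0.18]], [[-0.003, 0.05, 0.08], [0, 0, 0.36]], [[-0.005, 0.08, 0.08], [0, 0, 0.54]], [[-0.007, 0.12, 0.08], [0, 0, 0.72]], [[-0.009, 0.16, 0.08], [0, 0, 0.9]], [[-0.011, 0.2, 0.08], [0, 0, 1.08]], [[-0.013, 0.24, 0.08], [0, 0, 1.26]], [[-0.015, 0.28, 0.08], [0, 0, 1.44]], [[-0.019, 0.332, 0.08], [0, 0, 1.62]]]}}

```text
time_s: 14.75
position: [0.5424, 0.0715, 0.1087]
tcp_rot: [[0.745, 0.001, -0.667], [0.667, -0.0, 0.745], [0.0, -1.0, -0.001]]
force: [0.3, 0.1, -1.3]
opening: 0.515
```

>>> {"method": "play_rows", "body": {"commands": [[[0, 0, 0], [0, 0, 0.18]], [[0, 0, 0], [0, 0, 0.36]], [[0, 0, 0], [0, 0, 0.534]], [[0, 0, 0], [0, 0, 0.534]], [[0, 0, 0], [0, 0, 0.534]]]}}

```text
time_s: 15.38
position: [0.542, 0.0707, 0.1088]
tcp_rot: [[0.308, -0.0, -0.951], [0.951, -0.0, 0.308], [-0.0, -1.0, 0.0]]
force: [0.3, 0.4, -1.0]
opening: 0.515
```

>>> {"method": "play_rows", "body": {"commands": [[[0, 0, -0.04], [0, 0, 0]], [[0, 0, -0.062], [0, 0, 0]], [[0, 0, -0.0735], [0, 0, 0]], [[0, 0, -0.0735], [0, 0, 0]], [[0, 0, -0.0735], [0, 0, 0]]]}}

```text
time_s: 16.0
position: [0.5425, 0.0707, 0.0358]
tcp_rot: [[0.306, 0.001, -0.952], [0.952, -0.0, 0.306], [0.0, -1.0, -0.001]]
force: [0.5, -1.0, -0.6]
opening: 0.515
```

>>> {"method": "play_rows", "body": {"commands": [[[0, 0, 0], [0, 0, 0]], [[0, 0, 0], [0, 0, 0]], [[0, 0, 0], [0, 0, 0]], [[0, 0, 0], [0, 0, 0]], [[0, 0, 0.03], [0, 0, 0]], [[0, 0, 0.07], [0, 0, 0]], [[0, 0, 0.09], [0, 0, 0]], [[0, 0, 0.09], [0, 0, 0]]], "gripper": 0.07}}

```text
time_s: 17.0
position: [0.5431, 0.0707, 0.127]
tcp_rot: [[0.306, 0.004, -0.952], [0.952, -0.0, 0.306], [0.001, -1.0, -0.004]]
force: [-0.5, -0.3, -0.7]
opening: 0.805
```

>>> {"method": "play_rows", "body": {"commands": [[[-0.0125, -0.0415, 0], [0, 0, -1.571]], [[-0.0125, -0.0415, 0], [0, 0, -1.571]], [[-0.0125, -0.0415, 0], [0, 0, -1.571]], [[-0.0125, -0.0415, 0], [0, 0, -1.571]], [[-0.0125, -0.0415, 0], [0, 0, -1.571]], [[-0.0125, -0.0415, 0], [0, 0, -1.571]], [[-0.0125, -0.0415, 0], [0, 0, -1.571]], [[-0.0125, -0.0415, 0], [0, 0, -1.571]], [[-0.0125, -0.0415, -0.0], [0, 0, -1.571]], [[-0.0125, -0.0415, -0.0], [0, 0, -1.571]]], "gripper": 0.038}}

```text
time_s: 18.25
position: [0.5287, 0.0293, 0.1242]
tcp_rot: [[0.952, -0.002, 0.305], [-0.305, 0.0, 0.952], [-0.002, -1.0, -0.0]]
force: [0.6, 0.1, -0.1]
opening: 0.436
```

```bash
python3 -c "
from w import *
look('wQ',[.545,.082,.026],.026)"
```

```text
18.25 [0.5287 0.0293 0.1242] ang -17.77
uv [321. 173.]
[543.6  77.5] 72.5 [91.1 58.4] + (np.int64(0), np.int64(671)) - (np.int64(290), np.int64(0)) [ 252  135  138   88 8963]
```

View pics/wQ.png

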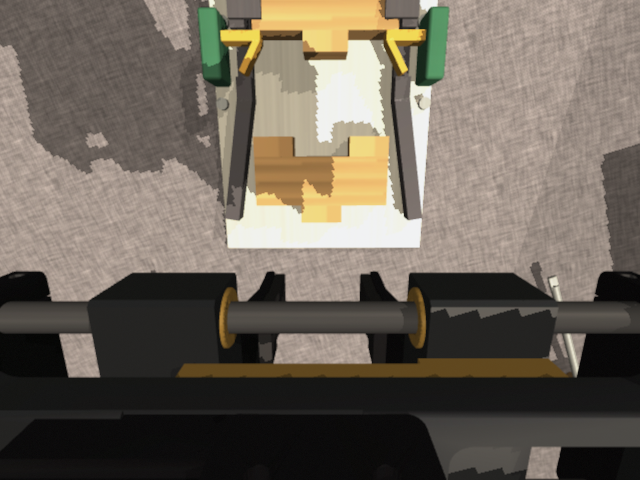

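>>> {"method": "play_rows", "body": {"commands": [[[0, 0, -0.05], [0, 0, 0]], [[0, 0, -0.08], [0, 0, 0]], [[0, 0, -0.088], [0, 0, 0]], [[0, 0, -0.088], [0, 0, 0]], [[0.003, 0.0095, -0.088], [0, 0, 0]], [[0.006, 0.019, -0.088], [0, 0, 0]], [[0.009, 0.0286, -0.088], [0, 0, 0]], [[0.0152, 0.0476, -0.088], [0, 0, 0]], [[0.0213, 0.0667, -0.088], [0, 0, 0]], [[0.0243, 0.0762, -0.088], [0, 0, 0]]]}}

```text
time_s: 19.55
position: [0.5537, 0.1051, 0.0376]
tcp_rot: [[0.954, -0.001, 0.301], [-0.301, -0.004, 0.954], [-0.0, -1.0, -0.004]]
force: [-4.2, -28.8, 7.0]
opening: 0.438
```

>>> {"method": "play_rows", "body": {"commands": [[[0.003, 0.0095, 0], [0, 0, 0]], [[0.006, 0.019, 0], [0, 0, 0]], [[0.009, 0.0286, 0], [0, 0, 0]], [[0.0106, 0.0333, 0], [0, 0, 0]], [[0.0121, 0.0381, 0], [0, 0, 0]], [[0.0137, 0.0429, 0], [0, 0, 0]], [[0.0152, 0.0476, 0], [0, 0, 0]], [[0.017, 0.0533, 0], [0, 0, 0]], [[0.017, 0.0533, 0], [0, 0, 0]], [[0.017, 0.0533, 0], [0, 0, 0]]]}}

```text
time_s: 20.8
position: [0.5704, 0.1587, 0.0374]
tcp_rot: [[0.952, -0.001, 0.305], [-0.305, -0.001, 0.952], [-0.001, -1.0, -0.001]]
force: [-0.7, -4.2, 2.0]
opening: 0.435
```

>>> {"method": "play_rows", "body": {"commands": [[[-0.012, -0.038, 0], [0, 0, 0]], [[-0.024, -0.076, 0], [0, 0, 0]], [[-0.024, -0.076, 0.06], [0, 0, 0]], [[-0.024, -0.076, 0.09], [0, 0, 0]], [[-0.024, -0.076, 0.09], [0, 0, 0]]]}}

```text
time_s: 21.42
position: [0.549, 0.0833, 0.1297]
tcp_rot: [[0.952, 0.007, 0.307], [-0.307, 0.001, 0.952], [0.006, -1.0, 0.003]]
force: [-0.3, -0.7, 1.2]
opening: 0.443
```

```bash
python3 -c "
from w import *
s,c,T=wrist('wQ4');print(s['time_s'],s['position'])
cv2.imwrite('pics/wQ4c.png',c['frame'][0:300,100:540,::-1])"
```

```text
21.425 [0.54897561 0.08331223 0.12973003]
```

View pics/wQ4c.png

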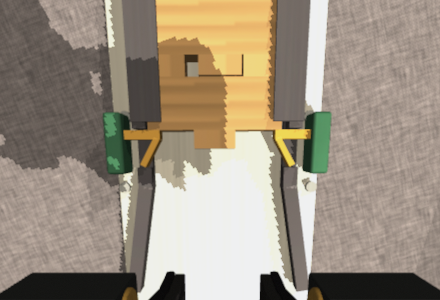

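>>> {"method": "play_rows", "body": {"commands": [[[-0.06, -0.1, 0.15], [0, 0, 0]], [[-0.12, -0.25, 0.15], [0, 0, 0]], [[-0.12, -0.25, 0.15], [0, 0, 0]], [[-0.12, -0.25, 0.15], [0, 0, 0]], [[-0.12, -0.25, 0.15], [0, 0, 0]], [[-0.12, -0.25, 0.15], [0, 0, 0]], [[-0.12, -0.25, 0.15], [0, 0, 0]]]}}

```text
time_s: 22.35
position: [0.4265, -0.1669, 0.2764]
tcp_rot: [[0.952, -0.001, 0.308], [-0.308, 0.002, 0.952], [-0.002, -1.0, 0.002]]
force: [-0.2, 0.5, -0.5]
opening: 0.435
```

```bash
python3 -c "
from w import *
c=capture('scene');cv2.imwrite('pics/s9.png',c['frame'][:,:,::-1])"
python3 -c "
from rig import *
print(hand_in())"
```

```text
the job is handed in; nothing more can be done
None
```

I loaded both tongue-and-notch maple blocks into the magazine, notch first and one at a time. Each was laid on the apron and pushed in from behind, with the open fingers either side of its tongue. I handed the job in at about 22 s with the arm clear.

- **Result:** the last wrist picture showed both blocks flat and nested, with both brass lips shut behind the second block's rear side. The first block's picture showed the same.
- **Force:** a brief reading of about 29 N came up as the second block met the first one. It had dropped to about 4 N by the end of the push.
- **Not checked:** I took a final overall picture but could not view it because the picture limit was reached. I therefore did not confirm at the end that the other items were unmoved. The gripper only went down at the two blocks and the magazine, and no contact with anything else showed.
- **Disagreement:** the top and wrist cameras differed by about 2 mm sideways. I used values between the two, and the funnel took up the rest.

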